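# Sort the moulding samples and the marker into their trays

## Task

Clear the moulding bench: put the two white plaster samples into the blue tray, the two dark timber samples into the yellow tray and the marker pen into the black tray. Everything must lie flat on the floor of its tray, the samples with their flat side down and not on top of one another. The plaster is brittle, so set it down gently rather than dropping it, and leave the roll of tape and the cut-out template where they are.

Things in the scene. Friction and masses are not known exactly. Their poses are not given: they have to be found in the camera images.
- plaster_stepped: Loose short length of moulding with a stepped profile, white cast plaster, brittle, about 0.1 kg. 75 mm long along its y axis; base 40 mm wide (x) and 16 mm high with upright sides; above it two steps, at the +x side, up to 34 mm high in all. Lies on its flat underside; origin at the centre of the underside, z up. Pinch it by the upright sides of the base, across x.
- plaster_round: Loose short length of moulding with a half-round bead on top, white cast plaster, brittle, about 0.1 kg. 75 mm long along its y axis; base 36 mm wide (x) and 16 mm high with upright sides; above it a round bead 26 mm wide, 29 mm high in all. Lies on its flat underside; origin at the centre of the underside, z up. Pinch it by the upright sides of the base, across x.
- timber_stepped: Loose short length of moulding with a stepped profile, dark brown timber, about 0.06 kg. 75 mm long along its y axis; base 40 mm wide (x) and 16 mm high with upright sides; above it two steps, at the +x side, up to 34 mm high in all. Lies on its flat underside; origin at the centre of the underside, z up. Pinch it by the upright sides of the base, across x.
- timber_round: Loose short length of moulding with a half-round bead on top, dark brown timber, about 0.06 kg. 75 mm long along its y axis; base 36 mm wide (x) and 16 mm high with upright sides; above it a round bead 26 mm wide, 29 mm high in all. Lies on its flat underside; origin at the centre of the underside, z up. Pinch it by the upright sides of the base, across x.
- marker: Loose chunky marker pen with a rounded-square barrel, red with a white cap. 120 mm long along its y axis (cap at +y), 18 x 18 mm in section. Origin at its middle, 9 mm above what it lies on.
- plaster_tray: Blue steel open tray, empty at the start, fixed to the bench. Outside 130 mm (x) x 200 mm (y, the long way) x 22 mm high, walls and floor 5 mm thick (inside 120 x 190 mm, inner floor 5 mm above the bench). Origin at the centre of its underside, on the bench; z up.
- timber_tray: Yellow plastic open tray, empty at the start, fixed to the bench. Outside 130 mm (x) x 200 mm (y, the long way) x 22 mm high, walls and floor 5 mm thick (inside 120 x 190 mm, inner floor 5 mm above the bench). Origin at the centre of its underside, on the bench; z up.
- marker_tray: Black plastic open tray, empty at the start, fixed to the bench. Outside 130 mm (x) x 200 mm (y, the long way) x 22 mm high, walls and floor 5 mm thick (inside 120 x 190 mm, inner floor 5 mm above the bench). Origin at the centre of its underside, on the bench; z up.
- tape: Bystander: loose black roll of tape lying flat among the things to be sorted, 88 mm across, hole 56 mm, 24 mm high. Origin at the centre of its underside.
- template: Bystander: loose pale-grey cut-out profile template (a strip with a wavy, stepped edge) lying flat at the left of the trays, 8 mm thick, 130 mm (x) x 65 mm (y). Origin on its underside, in the middle of its long limb, 15 mm from the -y edge.

How it is judged (in metres and radians):
At the end, for the whole second after the job is handed in: Plaster in the blue tray, timber in the yellow, marker in the black: each origin within 60 mm (x) and 90 mm (y) of the tray centre; samples tilted under 0.12 rad, undersides under 10 mm above the tray underside; marker middle 8 to 20 mm above it; all at rest (x of plaster_stepped in the frame of plaster_tray between -0.06 and 0.06 m and y of plaster_stepped in the frame of plaster_tray between -0.09 and 0.09 m and z of plaster_stepped in the frame of plaster_tray between 0 and 0.01 m and angle between each of plaster_stepped, plaster_round, timber_stepped, timber_round's own z axis and vertical below 0.12 rad and linear speed of each of plaster_stepped, plaster_round, timber_stepped, timber_round, marker below 0.02 m/s and angular speed of each of plaster_stepped, plaster_round, timber_stepped, timber_round, marker below 0.2 rad/s and x of plaster_round in the frame of plaster_tray between -0.06 and 0.06 m and y of plaster_round in the frame of plaster_tray between -0.09 and 0.09 m and z of plaster_round in the frame of plaster_tray between 0 and 0.01 m and x of timber_stepped in the frame of timber_tray between -0.06 and 0.06 m and y of timber_stepped in the frame of timber_tray between -0.09 and 0.09 m and z of timber_stepped in the frame of timber_tray between 0 and 0.01 m and x of timber_round in the frame of timber_tray between -0.06 and 0.06 m and y of timber_round in the frame of timber_tray between -0.09 and 0.09 m and z of timber_round in the frame of timber_tray between 0 and 0.01 m and x of marker in the frame of marker_tray between -0.06 and 0.06 m and y of marker in the frame of marker_tray between -0.09 and 0.09 m and z of marker in the frame of marker_tray between 0.008 and 0.02 m); the robot touches nothing.
It fails at once if the roll of tape is shoved out of its place (more than 15 mm) (distance of tape from where it was at the start of the episode above 0.015 m).
It fails at once if the cut-out template is shoved out of its place (more than 15 mm) (distance of template from where it was at the start of the episode above 0.015 m).
It fails at once if a plaster sample is dropped (moving faster than 0.6 m/s while its underside is within 30 mm of the bench top) (height (world z) of plaster_stepped below 0.03 m and linear speed of plaster_stepped above 0.6 m/s).
It fails at once if a plaster sample is dropped (moving faster than 0.6 m/s while its underside is within 30 mm of the bench top) (height (world z) of plaster_round below 0.03 m and linear speed of plaster_round above 0.6 m/s).
It also fails if it takes over 112 s, if anything falls off the work surface, if the arm or the gripper's body presses on something with over 40 N, if the wrist force passes 120 N, or if a joint passes its speed limit or range.

## Robot

A 6-joint arm with a two-finger parallel gripper is mounted at the origin on the work surface. World frame = base frame: x ahead of the robot, y to its left, z up, the work surface at z = 0. Lengths are in mm, angles in rad, forces in N, time in s.
With the tool pointing down it reaches from about 350 to 775 mm from the base axis. Payload 7.3 kg.
Tool frame: the origin (TCP) lies between the finger pads; the fingertips stand 14 mm ahead of it and the grasp point (between the pads) lies 5 mm behind it; z points along the fingers, y is the line along which they close (so a half turn about z gives the same grasp; the last joint's range is limited). The gripper opens to 92 mm and grips with 3 to 60 N. Pads are 19 mm wide; open, the fingers measure 130 mm over their backs; the gripper's body (75 mm by 190 mm) begins 47 mm behind the grasp point.
Start: joints at [1.077, 0.342, 1.524, -0, 1.275, -0.146], TCP at [178.922, 493.589, 240.741] pointing down, gripper open.
Joint ranges: [-2.53, 2.53], [-0.77, 2.02], [0.04, 2.7], [-1, 4.14], [0.28, 2.66], [-3.11, 3.11]. Speed limits (rad/s): [2.57, 2.57, 3.14, 3.14, 3.14, 3.14].

## Interface

Orientations are given as [roll, pitch, yaw] about the fixed x, y, z axes, in that order (R = Rz(yaw) Ry(pitch) Rx(roll)).
In Python, from plant import get_obs, cams, close_job gives the robot as it stands. The module is installed in compiled form; this text tells all that it offers.
- The arm moves only by the shell command python3 -m creep 'ROWS'. ROWS is JSON, a list of rows, each an object of numbers: "hand": the opening, from 0 (shut) to 1 (fully open); "tx", "ty", "tz": the shift along the tool's x, y, z in m; "spin": the turn about the tool's z in degrees. In form: [{"hand": .., "tx": .., "ty": .., "tz": .., "spin": ..}, ...]. A call has 1 to 5 rows; each row shifts and turns the commanded pose from where the row before left it, along the tool's axes as they then stand; what a row does not reach is not made up. A row lasts 1/8 s, in which the tool goes at most 62.5 mm and 10.7 degrees, less where a joint would pass 70% of its speed; a pose out of reach is approached as far as the arm can. A call is refused whole if a number of a shift passes 0.0625 or a number of a turn 10.7, either way. A call with a gripper value outside its range is refused whole. The fingers move at their own pace and stop on an object; the grip force is fixed at half the most. Time passes only in rows, so rows that do not move let the fingers close. It gives the time, the measured TCP pose, the force, the opening and the grip force at its end, in the units of the state.
- get_obs(): the state, without advancing time (a new reading comes with each control period).
- cams.capture(name): name is "scene" or "top" or "wrist"; returns a dict with "color" (400x640x3 uint8, red, green, blue), "K" (3x3 intrinsics, pixels), "R" (3x3) and "t" (3): a world point X has camera coordinates R X + t. Camera axes: x right, y down, z forward; pixel columns grow to the right and rows downward; lengths in mm; the calibration is good to about 2 mm. The wrist camera is an equidistant fisheye: a pixel r from the principal point sees the ray r / f radians off the axis. A picture is of the moment at which its call begins. There is no depth.
- close_job(): hands the job in; it is judged then, once.
The state is a dict: "time": time; "joint_positions": joint angles; "dq": joint speeds; "tau": joint torques, N m; "tool_pos": TCP position; "tcp_rot": TCP orientation; "contact_force": force on the tool from outside, world axes, zero at the start; "moment": the same for the moment, N m; "grip_width": finger opening in mm; "finger_force": force on a finger pad.
Only numpy, scipy, OpenCV 4.12 (cv2) and the standard library are available. Lean on these libraries where they do the work, as an engineer would, in place of code of your own. Each camera call takes 0.05 s, during which the arm holds its last target. There are 200 camera calls.

## Working session

There is one attempt and no reset: what is moved stays moved. The work goes in short steps, Python scripts to look and compute and a shell command to move; the robot and the scene stay as the last step left them, time stands still between calls to the robot, and variables do not carry over. Pictures are saved under pics/ and viewed, at most 14 in all, crops included, and the job is handed in when it is done.

```bash
mkdir -p pics; python3 - <<'E'
from plant import get_obs, cams
import cv2,pickle
o=get_obs();print(o['time'],o['tool_pos'],o['tcp_rot'],o['grip_width'])
d={}
for n in("top","scene"):
    c=cams.capture(n);d[n]=c;cv2.imwrite(f"pics/{n}0.png",c["color"][:,:,::-1]);print(n,c["K"].round(1).tolist(),c["R"].round(3).tolist(),c["t"].round(1))
pickle.dump(d,open("c.pkl","wb"))
E
```

```text
0.0 [178.72796645 493.22735639 240.04542942] [-3.14007366e+00 -2.22867415e-04  2.79380363e+00] 91.73206417168484
top [[414.6, 0.0, 320.2], [0.0, 414.6, 199.6], [0.0, 0.0, 1.0]] [[0.021, -1.0, 0.009], [-0.998, -0.021, -0.067], [0.067, -0.008, -0.998]] [  30.2  530.7 1214.9]
scene [[440.6, 0.0, 318.1], [0.0, 440.6, 192.6], [0.0, 0.0, 1.0]] [[0.813, 0.582, 0.002], [0.417, -0.58, -0.7], [-0.406, 0.57, -0.714]] [-454.6 -175.4 1374. ]
```

View pics/top0.png

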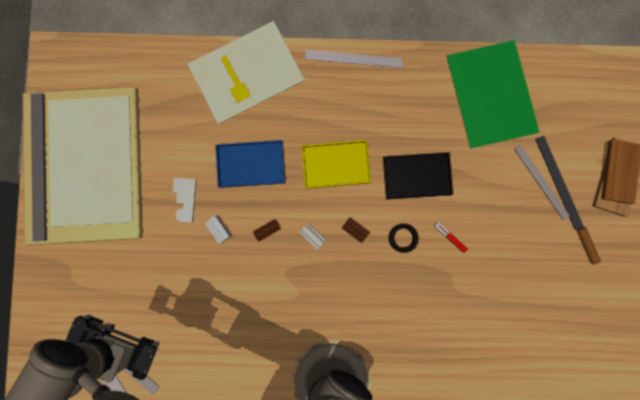

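View pics/scene0.png

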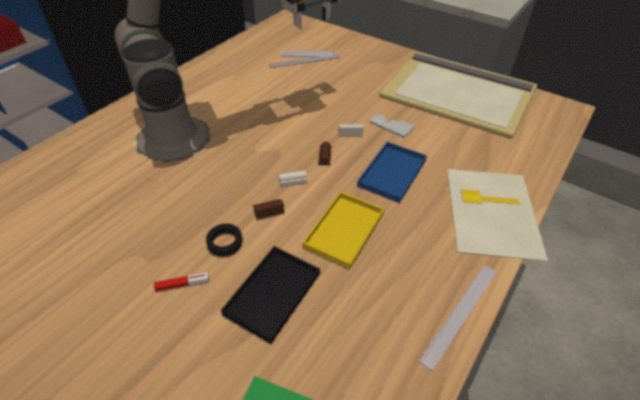

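The top view shows the trays along row ~165 (blue at column 251, yellow 337, black 418). Left to right below them are the template (185,200), plaster (218,229), timber (267,230), plaster (313,237), timber (356,230), tape (404,238) and marker (452,237). I'll enlarge that area to sort out the profiles.

```bash
cat > h.py <<'E'
import numpy as np,cv2
def px2w(c,u,v,z):
    d=c["R"].T@np.linalg.solve(c["K"],[u,v,1.]);o=-c["R"].T@c["t"]
    return o+d*(z-o[2])/d[2]
def w2px(c,X):
    p=c["K"]@(c["R"]@np.asarray(X,float)+c["t"]);return p[:2]/p[2]
E
python3 - <<'E'
import pickle,cv2,numpy as np
from h import *
d=pickle.load(open("c.pkl","rb"))
t=d["top"]["color"];a=cv2.resize(t[205:260,195:395],None,fx=4,fy=4,interpolation=2)
b=cv2.resize(t[205:260,375:475],None,fx=4,fy=4,interpolation=2)
s=cv2.resize(d["scene"]["color"][115:225,245:405],None,fx=5,fy=3.3,interpolation=2) if 0 else cv2.resize(d["scene"]["color"][115:220,245:405],None,fx=3,fy=3,interpolation=2)
im=np.zeros((535,800,3),np.uint8);im[:220]=a;im[220:,:480]=s;im[220:440,480:]=b[:,:320]
cv2.imwrite("pics/crop.png",im[:,:,::-1])
c=d["top"]
for n,u,v in[("ps?",218,229),("t1",267,230),("p2",313,237),("t2",356,230)]:print(n,px2w(c,u,v,16).round())
h=cv2.cvtColor(t,cv2.COLOR_RGB2HSV)
roi=np.zeros(t.shape[:2],np.uint8);roi[130:205,205:460]=1
for n,m in[("blue",cv2.inRange(h,(95,120,30),(130,255,255))),("yel",cv2.inRange(h,(25,180,80),(35,255,255))),("blk",cv2.inRange(h,(0,0,0),(180,255,45)))]:
    m=m*roi
    ys,xs=np.nonzero(m);r=cv2.minAreaRect(np.c_[xs,ys].astype(np.float32));P=cv2.boxPoints(r)
    w=np.array([px2w(c,*p,20) for p in P]);print(n,w.mean(0).round(),np.linalg.norm(w[1]-w[0]).round(),np.linalg.norm(w[2]-w[1]).round(),w[:,:2].round().tolist())
E
```

```text
ps? [437. 342.  16.]
t1 [437. 197.  16.]
p2 [419.  60.  16.]
t2 [442. -67.  16.]
blue [633. 253.  20.] 196.0 125.0 [[687.0, 357.0], [705.0, 162.0], [580.0, 150.0], [562.0, 344.0]]
yel [638.  -3.  20.] 198.0 130.0 [[692.0, 102.0], [714.0, -95.0], [585.0, -108.0], [563.0, 87.0]]
blk [ 609. -248.   20.] 197.0 125.0 [[662.0, -145.0], [680.0, -342.0], [555.0, -350.0], [538.0, -154.0]]
```

View pics/crop.png

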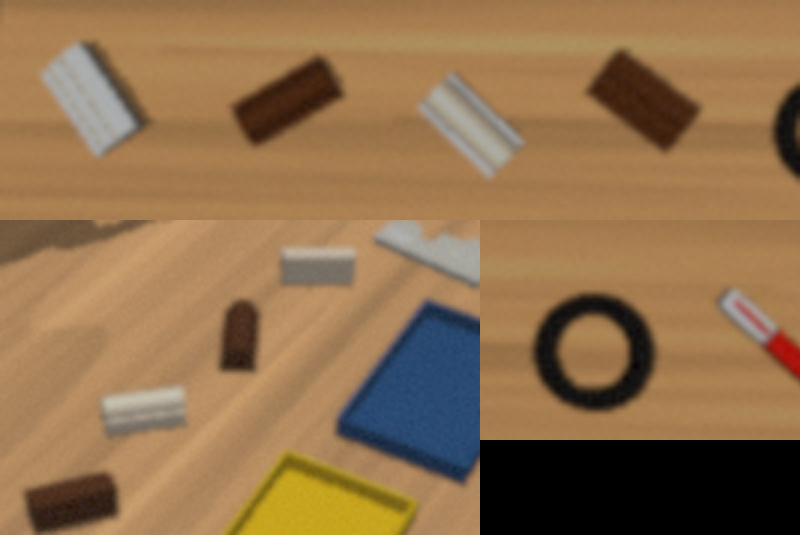

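The crop shows that, left to right, the samples are plaster_stepped, timber_round, plaster_round and timber_stepped, with the marker cap at top left. Next I'll get poses from the silhouettes.

```bash
python3 - <<'E'
import pickle
from h import *
d=pickle.load(open("c.pkl","rb"));c=d["top"];t=c["color"];h=cv2.cvtColor(t,cv2.COLOR_RGB2HSV)
for n,u,v,lo,hi,z in[("plaster_stepped",218,229,(0,0,110),(180,75,255),20),("timber_round",267,230,(0,0,0),(180,255,95),14),("plaster_round",313,237,(0,0,110),(180,75,255),14),("timber_stepped",356,230,(0,0,0),(180,255,95),22),("tape",404,238,(0,0,0),(180,255,80),20),("marker",452,237,None,None,12)]:
    roi=np.zeros(t.shape[:2],np.uint8);roi[v-20:v+21,u-21:u+22]=1
    if lo is None: m=cv2.inRange(h,(0,170,90),(7,255,255))|cv2.inRange(h,(170,150,60),(180,255,255))|cv2.inRange(h,(0,0,110),(180,75,255))
    else: m=cv2.inRange(h,lo,hi)
    m=m*roi
    nl,L,S,C=cv2.connectedComponentsWithStats(m);k=1+S[1:,4].argmax();ys,xs=np.nonzero(L==k)
    w=np.array([px2w(c,x,y,z)[:2] for x,y in zip(xs,ys)]).astype(np.float32)
    r=cv2.minAreaRect(w);P=cv2.boxPoints(r);e=max(P[1]-P[0],P[2]-P[1],key=np.linalg.norm)
    print(n,np.round(r[0]),"size",np.round(r[1]),"long axis deg",round(np.degrees(np.arctan2(e[1],e[0]))%180,1),"npx",len(xs))
E
```

```text
plaster_stepped [436. 345.] size [79. 39.] long axis deg 35.6 npx 350
timber_round [437. 199.] size [34. 77.] long axis deg 122.3 npx 292
plaster_round [423.  63.] size [75. 38.] long axis deg 48.5 npx 325
timber_stepped [443. -64.] size [74. 39.] long axis deg 54.3 npx 328
tape [ 422. -206.] size [83. 83.] long axis deg 90.5 npx 393
marker [ 411. -367.] size [71. 17.] long axis deg 45.8 npx 138
```

```bash
cat > plan.py <<'E'
# python3 plan.py  x y z yawdeg N  [x y z yaw N ...]: per-row tool shifts (m), spin (deg) from the present pose
import sys,numpy as np
from plant import get_obs
o=get_obs();p=np.array(o['tool_pos']);y=np.degrees(o['tcp_rot'][2])
print("t",round(o['time'],2),"at",p.round(1),"yaw",round(y,1),"w",round(o['grip_width'],1))
a=list(map(float,sys.argv[1:]))
for i in range(0,len(a),5):
    q=np.array(a[i:i+3]);N=int(a[i+4]);dy=(a[i+3]-y+180)%360-180;s=(q-p)/N/1000
    print("->",q,"row len",np.linalg.norm(s).round(4),"spin/row",round(-dy/N,2))
    for k in range(N):
        th=np.radians(y+dy/N*k);C,S=np.cos(th),np.sin(th)
        print(f"  tx {C*s[0]+S*s[1]:.4f} ty {S*s[0]-C*s[1]:.4f} tz {-s[2]:.4f}")
    p=q;y+=dy
E
python3 plan.py 436 345 130 215.6 6
```

```text
t 0.1 at [178.7 493.3 240.1] yaw 160.1 w 91.6
-> [436. 345. 130.] row len 0.0528 spin/row -9.25
  tx -0.0487 ty -0.0086 tz 0.0184
  tx -0.0467 ty -0.0163 tz 0.0184
  tx -0.0435 ty -0.0236 tz 0.0184
  tx -0.0391 ty -0.0303 tz 0.0184
  tx -0.0337 ty -0.0362 tz 0.0184
  tx -0.0275 ty -0.0412 tz 0.0184
```

```bash
python3 -m creep '[{"hand":1,"tx":-0.0487,"ty":-0.0086,"tz":0.0184,"spin":-9.25},{"hand":1,"tx":-0.0467,"ty":-0.0163,"tz":0.0184,"spin":-9.25},{"hand":1,"tx":-0.0435,"ty":-0.0236,"tz":0.0184,"spin":-9.25},{"hand":1,"tx":-0.0391,"ty":-0.0303,"tz":0.0184,"spin":-9.25},{"hand":1,"tx":-0.0337,"ty":-0.0362,"tz":0.0184,"spin":-9.25}]'; python3 -m creep '[{"hand":1,"tx":-0.0275,"ty":-0.0412,"tz":0.0184,"spin":-9.25},{"hand":1,"tx":0,"ty":0,"tz":0,"spin":0},{"hand":1,"tx":0,"ty":0,"tz":0,"spin":0}]'
python3 plan.py
cat > wr.py <<'E'
import sys,cv2,pickle
from plant import cams,get_obs
c=cams.capture("wrist");pickle.dump(c,open("w.pkl","wb"));cv2.imwrite(f"pics/{sys.argv[1]}.png",c["color"][:,:,::-1])
print(c["K"].round(1).tolist(),c["R"].round(3).tolist(),c["t"].round(1))
E
python3 wr.py w1
```

```text
time: 0.72
tool_pos: [394.4, 369.1, 147.9]
tcp_rot: [3.142, -0.0, -2.677]
contact_force: [0.4, 0.1, 0.0]
grip_width: 91.9
finger_force: 0.0
time: 1.1
tool_pos: [435.7, 345.4, 130.1]
tcp_rot: [3.141, -0.001, -2.523]
contact_force: [-0.7, 0.0, -0.6]
grip_width: 92.0
finger_force: 0.0
t 1.1 at [435.7 345.4 130.1] yaw -144.5 w 92.0
[[309.7, 0.0, 320.5], [0.0, 309.7, 196.2], [0.0, 0.0, 1.0]] [[-0.579, 0.815, 0.001], [0.776, 0.551, 0.308], [0.25, 0.18, -0.951]] [ -29.6 -533.3  115.6]
```

View pics/w1.png

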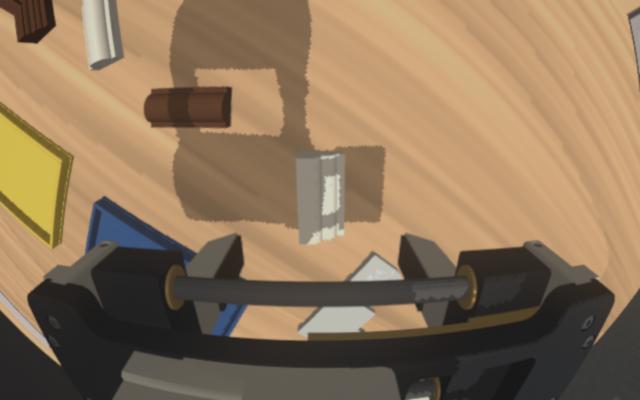

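The wrist view shows plaster_stepped at (297-345, 152-243), centred between the fingers (columns ~240 and ~400) with its tall side to the left. The template is near (350,300) and timber_round at (188,107). I'll check the numbers.

```bash
cat >> h.py <<'E'
def fish(c,u,v,z):
    K=c["K"];a=np.array([u-K[0,2],v-K[1,2]])/K[0,0];r=np.linalg.norm(a)
    d=c["R"].T@np.r_[np.sin(r)*a/r,np.cos(r)];o=-c["R"].T@c["t"];return o+d*(z-o[2])/d[2]
def fpx(c,X):
    q=c["R"]@np.asarray(X,float)+c["t"];n=np.hypot(*q[:2]);th=np.arctan2(n,q[2]);return c["K"][:2,2]+c["K"][0,0]*th*q[:2]/n
E
python3 - <<'E'
import pickle
from h import *
c=pickle.load(open("w.pkl","rb"))
print("cam",(-c["R"].T@c["t"]).round())
for n,u,v,z in[("nearL",302,244,0),("nearR",344,237,0),("farL top",297,153,34),("farR base top",344,153,16),("TR l",145,107,10),("TR r",232,107,10)]:print(n,fish(c,u,v,z).round(1))
for X in[(436,345),(423,63)]:
    print(fpx(c,[*X,0]))
for s,x in[(1,20),(-1,20)]:
    for y in(37.5,-37.5):
        a=np.radians(35.6);L=np.array([np.cos(a),np.sin(a)]);W=np.array([-L[1],L[0]]);print(s,y,fpx(c,[*(np.array([436,345])+s*x*W+y*L),0]).round(),fpx(c,[*(np.array([436,345])+s*x*W+y*L),34]).round())
E
```

```text
cam [368. 297. 274.]
nearL [490.8 362.7   0. ]
nearR [460.6 392.    0. ]
farL top [412.3 306.7  34. ]
farR base top [392.7 339.8  16. ]
TR l [460.7 161.7  10. ]
TR r [415.3 237.7  10. ]
[319.41464649 190.82389713]
[104.1263456   31.07158567]
1 37.5 [340. 228.] [343. 244.]
1 -37.5 [342. 151.] [344. 158.]
-1 37.5 [299. 228.] [296. 244.]
-1 -37.5 [297. 151.] [294. 158.]
```

```bash
python3 -m creep '[{"hand":1,"tx":0,"ty":0,"tz":0.05,"spin":0},{"hand":1,"tx":0,"ty":0,"tz":0.043,"spin":0},{"hand":1,"tx":0,"ty":0,"tz":0.02,"spin":0},{"hand":1,"tx":0,"ty":0,"tz":0,"spin":0},{"hand":0,"tx":0,"ty":0,"tz":0,"spin":0}]'; python3 -m creep '[{"hand":0},{"hand":0},{"hand":0},{"hand":0}]'; python3 -m creep '[{"hand":0},{"hand":0}]'; python3 plan.py 436 345 80 215.6 2 629 294 80 185.7 5 629 294 25 185.7 3
```

```text
time: 1.78
tool_pos: [436.0, 346.3, 18.4]
tcp_rot: [-3.142, 0.001, -2.52]
contact_force: [0.3, 0.0, 0.5]
grip_width: 86.3
finger_force: 0.0
t 1.77 at [436.  346.3  18.4] yaw -144.4 w 86.3
-> [436. 345.  80.] row len 0.0308 spin/row 0.01
  tx 0.0004 ty -0.0005 tz -0.0308
  tx 0.0004 ty -0.0005 tz -0.0308
-> [629. 294.  80.] row len 0.0399 spin/row 5.98
  tx -0.0254 ty -0.0308 tz -0.0000
  tx -0.0285 ty -0.0279 tz -0.0000
  tx -0.0313 ty -0.0248 tz -0.0000
  tx -0.0337 ty -0.0214 tz -0.0000
  tx -0.0357 ty -0.0178 tz -0.0000
-> [629. 294.  25.] row len 0.0183 spin/row -0.0
  tx -0.0000 ty 0.0000 tz 0.0183
  tx -0.0000 ty 0.0000 tz 0.0183
  tx -0.0000 ty 0.0000 tz 0.0183invalid input at $[0]: expected keys hand, tx, ty, tz, spin
invalid input at $[0]: expected keys hand, tx, ty, tz, spin
```

```bash
python3 -m creep '[{"hand":0,"tx":0,"ty":0,"tz":0,"spin":0},{"hand":0,"tx":0,"ty":0,"tz":0,"spin":0},{"hand":0,"tx":0,"ty":0,"tz":0,"spin":0},{"hand":0,"tx":0,"ty":0,"tz":0,"spin":0},{"hand":0,"tx":0,"ty":0,"tz":0,"spin":0}]'; python3 plan.py
```

```text
time: 2.4
tool_pos: [436.2, 345.4, 17.4]
tcp_rot: [3.142, 0.0, -2.521]
contact_force: [-0.5, -1.0, 0.9]
grip_width: 39.6
finger_force: 30.0
t 2.4 at [436.2 345.4  17.4] yaw -144.4 w 39.6
```

```bash
python3 -m creep '[{"hand":0,"tx":0,"ty":0,"tz":-0.03,"spin":0},{"hand":0,"tx":0,"ty":0,"tz":-0.0326,"spin":0},{"hand":0,"tx":-0.0254,"ty":-0.0308,"tz":0,"spin":6},{"hand":0,"tx":-0.0285,"ty":-0.0279,"tz":0,"spin":6},{"hand":0,"tx":-0.0313,"ty":-0.0248,"tz":0,"spin":6}]'; python3 -m creep '[{"hand":0,"tx":-0.0337,"ty":-0.0214,"tz":0,"spin":6},{"hand":0,"tx":-0.0357,"ty":-0.0178,"tz":0,"spin":6},{"hand":0,"tx":0,"ty":0,"tz":0,"spin":0},{"hand":0,"tx":0,"ty":0,"tz":0,"spin":0}]';  python3 plan.py 629 294 24 185.7 3; python3 wr.py w2
```

```text
time: 3.02
tool_pos: [552.8, 314.3, 79.8]
tcp_rot: [3.142, -0.001, -2.838]
contact_force: [0.2, -0.6, -1.1]
grip_width: 39.9
finger_force: 30.0
time: 3.52
tool_pos: [628.0, 294.2, 79.1]
tcp_rot: [-3.141, -0.002, -3.044]
contact_force: [-0.2, -0.1, -2.0]
grip_width: 39.5
finger_force: 30.0
t 3.52 at [628.  294.2  79.1] yaw -174.4 w 39.5
-> [629. 294.  24.] row len 0.0184 spin/row -0.03
  tx -0.0003 ty -0.0001 tz 0.0184
  tx -0.0003 ty -0.0001 tz 0.0184
  tx -0.0003 ty -0.0001 tz 0.0184
[[309.7, 0.0, 320.5], [0.0, 309.7, 196.2], [0.0, 0.0, 1.0]] [[-0.097, 0.995, 0.001], [0.947, 0.092, 0.306], [0.305, 0.031, -0.952]] [-232.5 -611.    37.7]
```

View pics/w2.png

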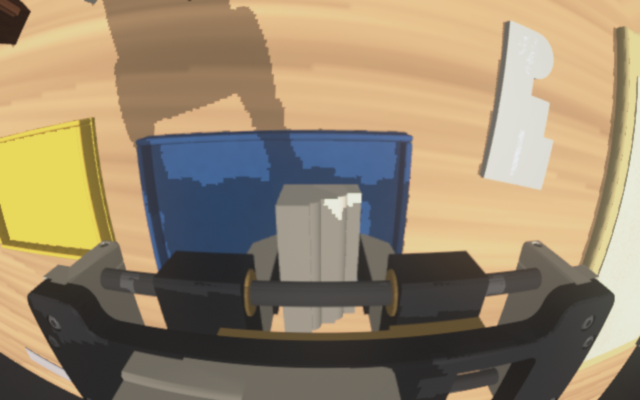

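The sample is held square over the blue tray, whose robot-side edge corners are at (140,138) and (411,135). I'll check those corners.

```bash
python3 - <<'E'
import pickle
from h import *
c=pickle.load(open("w.pkl","rb"))
L=fish(c,139,139,22);R=fish(c,411,135,22);e=(R-L)/np.linalg.norm(R-L)
print(L.round(),R.round(),np.linalg.norm(R-L),np.degrees(np.arctan2(-e[0],e[1])))
print("centre",((L+R)/2+65*np.array([e[1],-e[0],0])).round())
E
```

```text
[578. 156.  22.] [561. 349.  22.] 193.6932076413388 5.222879469417063
centre [634. 258.  22.]
```

```bash
python3 -m creep '[{"hand":0,"tx":-0.001,"ty":0,"tz":0.025,"spin":0},{"hand":0,"tx":0,"ty":0,"tz":0.02,"spin":0},{"hand":0,"tx":0,"ty":0,"tz":0.008,"spin":0},{"hand":0,"tx":0,"ty":0,"tz":0.003,"spin":0},{"hand":0,"tx":0,"ty":0,"tz":0,"spin":0}]'; python3 plan.py
```

```text
time: 4.2
tool_pos: [630.3, 294.5, 24.4]
tcp_rot: [3.141, 0.001, -3.044]
contact_force: [1.0, -0.5, -0.8]
grip_width: 39.3
finger_force: 30.0
t 4.2 at [630.3 294.5  24.4] yaw -174.4 w 39.3
```

```bash
python3 -m creep '[{"hand":0,"tx":0,"ty":0,"tz":0.0015,"spin":0},{"hand":0.55,"tx":0,"ty":0,"tz":0,"spin":0},{"hand":0.55,"tx":0,"ty":0,"tz":0,"spin":0},{"hand":0.55,"tx":0,"ty":0,"tz":0,"spin":0}]'; python3 -m creep '[{"hand":0.55,"tx":0,"ty":0,"tz":-0.02,"spin":0},{"hand":0.55,"tx":0,"ty":0,"tz":-0.05,"spin":0},{"hand":0.55,"tx":0,"ty":0,"tz":-0.04,"spin":0}]'; python3 plan.py 423 63 110 228.5 6 423 63 18 228.5 3
```

```text
time: 4.7
tool_pos: [630.2, 294.4, 22.8]
tcp_rot: [3.141, 0.001, -3.044]
contact_force: [-0.0, -0.1, 0.6]
grip_width: 50.1
finger_force: 0.0
time: 5.08
tool_pos: [630.6, 294.5, 136.0]
tcp_rot: [3.141, 0.003, -3.044]
contact_force: [-0.2, -0.6, 0.0]
grip_width: 50.7
finger_force: 0.0
t 5.08 at [630.6 294.5 136. ] yaw -174.4 w 50.7
-> [423.  63. 110.] row len 0.052 spin/row -7.15
  tx 0.0382 ty -0.0350 tz 0.0043
  tx 0.0423 ty -0.0300 tz 0.0043
  tx 0.0457 ty -0.0245 tz 0.0043
  tx 0.0484 ty -0.0186 tz 0.0043
  tx 0.0503 ty -0.0125 tz 0.0043
  tx 0.0515 ty -0.0061 tz 0.0043
-> [423.  63.  18.] row len 0.0307 spin/row -0.0
  tx -0.0000 ty 0.0000 tz 0.0307
  tx -0.0000 ty 0.0000 tz 0.0307
  tx -0.0000 ty 0.0000 tz 0.0307
```

```bash
python3 -m creep '[{"hand":1,"tx":0.0382,"ty":-0.035,"tz":0.0043,"spin":-7.15},{"hand":1,"tx":0.0423,"ty":-0.03,"tz":0.0043,"spin":-7.15},{"hand":1,"tx":0.0457,"ty":-0.0245,"tz":0.0043,"spin":-7.15},{"hand":1,"tx":0.0484,"ty":-0.0186,"tz":0.0043,"spin":-7.15},{"hand":1,"tx":0.0503,"ty":-0.0125,"tz":0.0043,"spin":-7.15}]'; python3 -m creep '[{"hand":1,"tx":0.0515,"ty":-0.0061,"tz":0.0043,"spin":-7.15},{"hand":1,"tx":0,"ty":0,"tz":0,"spin":0},{"hand":1,"tx":0,"ty":0,"tz":0,"spin":0}]'; python3 plan.py; python3 wr.py w3
```

```text
time: 5.7
tool_pos: [456.4, 100.4, 112.4]
tcp_rot: [-3.14, 0.002, -2.416]
contact_force: [0.6, -1.3, 0.4]
grip_width: 91.2
finger_force: 0.0
time: 6.08
tool_pos: [423.6, 62.9, 107.9]
tcp_rot: [-3.139, 0.002, -2.297]
contact_force: [0.7, 0.8, -0.8]
grip_width: 91.7
finger_force: 0.0
t 6.08 at [423.6  62.9 107.9] yaw -131.6 w 91.7
[[309.7, 0.0, 320.5], [0.0, 309.7, 196.2], [0.0, 0.0, 1.0]] [[-0.747, 0.665, -0.002], [0.631, 0.71, 0.311], [0.208, 0.232, -0.95]] [ 274.6 -310.7  162.7]
```

View pics/w3.png

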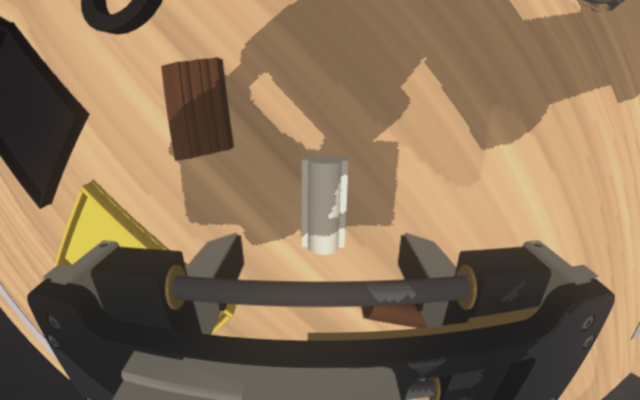

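plaster_round sits at (302-347, 157-252), centred and aligned between the fingers, so I'll grasp it.

```bash
python3 -m creep '[{"hand":1,"tx":0,"ty":0,"tz":0.045,"spin":0},{"hand":1,"tx":0,"ty":0,"tz":0.03,"spin":0},{"hand":1,"tx":0,"ty":0,"tz":0.0155,"spin":0},{"hand":1,"tx":0,"ty":0,"tz":0,"spin":0},{"hand":0,"tx":0,"ty":0,"tz":0,"spin":0}]'; python3 -m creep '[{"hand":0,"tx":0,"ty":0,"tz":0,"spin":0},{"hand":0,"tx":0,"ty":0,"tz":0,"spin":0},{"hand":0,"tx":0,"ty":0,"tz":0,"spin":0},{"hand":0,"tx":0,"ty":0,"tz":0,"spin":0},{"hand":0,"tx":0,"ty":0,"tz":0,"spin":0}]'; python3 plan.py 423 63 90 228.5 2 637 214 90 185.7 5 637 214 24 185.7 3
```

```text
time: 6.75
tool_pos: [423.1, 63.5, 16.2]
tcp_rot: [-3.141, 0.001, -2.295]
contact_force: [-0.1, -0.7, 0.3]
grip_width: 85.9
finger_force: 0.0
time: 7.38
tool_pos: [422.1, 62.9, 16.1]
tcp_rot: [3.141, 0.0, -2.296]
contact_force: [-0.6, 1.3, 0.7]
grip_width: 36.4
finger_force: 0.3
t 7.38 at [422.1  62.9  16.1] yaw -131.5 w 36.4
-> [423.  63.  90.] row len 0.0369 spin/row -0.02
  tx -0.0003 ty -0.0003 tz -0.0369
  tx -0.0003 ty -0.0003 tz -0.0369
-> [637. 214.  90.] row len 0.0524 spin/row 8.56
  tx -0.0510 ty -0.0120 tz -0.0000
  tx -0.0522 ty -0.0043 tz -0.0000
  tx -0.0523 ty 0.0035 tz -0.0000
  tx -0.0512 ty 0.0112 tz -0.0000
  tx -0.0489 ty 0.0187 tz -0.0000
-> [637. 214.  24.] row len 0.022 spin/row -0.0
  tx -0.0000 ty 0.0000 tz 0.0220
  tx -0.0000 ty 0.0000 tz 0.0220
  tx -0.0000 ty 0.0000 tz 0.0220
```

```bash
python3 -m creep '[{"hand":0,"tx":0,"ty":0,"tz":0,"spin":0},{"hand":0,"tx":0,"ty":0,"tz":-0.032,"spin":0},{"hand":0,"tx":0,"ty":0,"tz":-0.042,"spin":0},{"hand":0,"tx":-0.051,"ty":-0.012,"tz":0,"spin":8.56},{"hand":0,"tx":-0.0522,"ty":-0.0043,"tz":0,"spin":8.56}]'; python3 -m creep '[{"hand":0,"tx":-0.0523,"ty":0.0035,"tz":0,"spin":8.56},{"hand":0,"tx":-0.0512,"ty":0.0112,"tz":0,"spin":8.56},{"hand":0,"tx":-0.0489,"ty":0.0187,"tz":0,"spin":8.56},{"hand":0,"tx":0,"ty":0,"tz":0,"spin":0},{"hand":0,"tx":0,"ty":0,"tz":0,"spin":0}]'; python3 plan.py; python3 wr.py w4
```

```text
time: 8.0
tool_pos: [509.2, 123.9, 91.2]
tcp_rot: [-3.141, 0.002, -2.6]
contact_force: [1.0, -1.2, -0.5]
grip_width: 35.7
finger_force: 30.0
time: 8.62
tool_pos: [635.2, 213.4, 89.1]
tcp_rot: [-3.141, -0.002, -3.041]
contact_force: [0.4, -0.2, -1.1]
grip_width: 35.6
finger_force: 30.0
t 8.62 at [635.2 213.4  89.1] yaw -174.3 w 35.6
[[309.7, 0.0, 320.5], [0.0, 309.7, 196.2], [0.0, 0.0, 1.0]] [[-0.099, 0.995, 0.001], [0.947, 0.094, 0.306], [0.305, 0.031, -0.952]] [-149.9 -613.9   47.7]
```

View pics/w4.png

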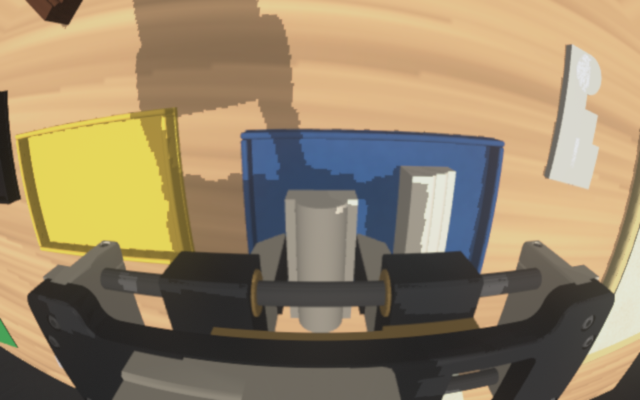

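plaster_stepped lies flat in the blue tray at (425,210), and plaster_round is held over the left half at (320,260) with a clear gap. Lowering.

```bash
python3 -m creep '[{"hand":0,"tx":-0.001,"ty":0,"tz":0.03,"spin":0},{"hand":0,"tx":0,"ty":0,"tz":0.025,"spin":0},{"hand":0,"tx":0,"ty":0,"tz":0.009,"spin":0},{"hand":0,"tx":0,"ty":0,"tz":0.003,"spin":0},{"hand":0,"tx":0,"ty":0,"tz":0,"spin":0}]'; python3 plan.py
```

```text
time: 9.3
tool_pos: [637.7, 213.9, 24.1]
tcp_rot: [3.141, 0.001, -3.043]
contact_force: [-0.5, 0.7, -0.4]
grip_width: 35.9
finger_force: 30.0
t 9.3 at [637.7 213.9  24.1] yaw -174.3 w 35.9
```

```bash
python3 -m creep '[{"hand":0,"tx":0,"ty":0,"tz":0.0025,"spin":0},{"hand":0,"tx":0,"ty":0,"tz":0,"spin":0},{"hand":0.51,"tx":0,"ty":0,"tz":0,"spin":0},{"hand":0.51,"tx":0,"ty":0,"tz":0,"spin":0},{"hand":0.51,"tx":0,"ty":0,"tz":0,"spin":0}]'; python3 -m creep '[{"hand":0.51,"tx":0,"ty":0,"tz":-0.02,"spin":0},{"hand":0.51,"tx":0,"ty":0,"tz":-0.05,"spin":0},{"hand":0.51,"tx":0,"ty":0,"tz":-0.02,"spin":0}]'; python3 plan.py 438 200 110 122.3 6 438 200 17 122.3 3
```

```text
time: 9.93
tool_pos: [637.3, 213.9, 20.6]
tcp_rot: [3.141, -0.0, -3.043]
contact_force: [0.5, -0.2, -0.3]
grip_width: 46.8
finger_force: 0.0
time: 10.3
tool_pos: [639.0, 214.3, 115.6]
tcp_rot: [3.141, 0.006, -3.043]
contact_force: [0.3, 0.3, -0.2]
grip_width: 46.5
finger_force: 0.0
t 10.3 at [639.  214.3 115.6] yaw -174.3 w 46.5
-> [438. 200. 110.] row len 0.0336 spin/row 10.56
  tx 0.0336 ty 0.0009 tz 0.0009
  tx 0.0332 ty -0.0052 tz 0.0009
  tx 0.0317 ty -0.0112 tz 0.0009
  tx 0.0291 ty -0.0168 tz 0.0009
  tx 0.0255 ty -0.0219 tz 0.0009
  tx 0.0210 ty -0.0262 tz 0.0009
-> [438. 200.  17.] row len 0.031 spin/row -0.0
  tx 0.0000 ty 0.0000 tz 0.0310
  tx 0.0000 ty 0.0000 tz 0.0310
  tx 0.0000 ty 0.0000 tz 0.0310
```

```bash
python3 -m creep '[{"hand":1,"tx":0.0336,"ty":0.0009,"tz":0.0009,"spin":10.56},{"hand":1,"tx":0.0332,"ty":-0.0052,"tz":0.0009,"spin":10.56},{"hand":1,"tx":0.0317,"ty":-0.0112,"tz":0.0009,"spin":10.56},{"hand":1,"tx":0.0291,"ty":-0.0168,"tz":0.0009,"spin":10.56},{"hand":1,"tx":0.0255,"ty":-0.0219,"tz":0.0009,"spin":10.56}]'; python3 -m creep '[{"hand":1,"tx":0.021,"ty":-0.0262,"tz":0.0009,"spin":10.56},{"hand":1,"tx":0,"ty":0,"tz":0,"spin":0},{"hand":1,"tx":0,"ty":0,"tz":0,"spin":0}]'; python3 plan.py 438 200 17 122.3 3
```

```text
time: 10.92
tool_pos: [469.1, 202.1, 107.6]
tcp_rot: [3.14, 0.001, 2.313]
contact_force: [0.7, -0.5, -0.2]
grip_width: 90.3
finger_force: 0.0
time: 11.3
tool_pos: [437.6, 199.9, 106.5]
tcp_rot: [3.139, 0.001, 2.137]
contact_force: [0.2, -0.3, -1.3]
grip_width: 91.9
finger_force: 0.0
t 11.3 at [437.6 199.9 106.5] yaw 122.4 w 91.9
-> [438. 200.  17.] row len 0.0298 spin/row 0.04
  tx -0.0001 ty 0.0001 tz 0.0298
  tx -0.0001 ty 0.0001 tz 0.0298
  tx -0.0001 ty 0.0001 tz 0.0298
```

```bash
python3 -m creep '[{"hand":1,"tx":0,"ty":0,"tz":0.045,"spin":0},{"hand":1,"tx":0,"ty":0,"tz":0.03,"spin":0},{"hand":1,"tx":0,"ty":0,"tz":0.0145,"spin":0},{"hand":1,"tx":0,"ty":0,"tz":0,"spin":0},{"hand":0,"tx":0,"ty":0,"tz":0,"spin":0}]'; python3 -m creep '[{"hand":0,"tx":0,"ty":0,"tz":0,"spin":0},{"hand":0,"tx":0,"ty":0,"tz":0,"spin":0},{"hand":0,"tx":0,"ty":0,"tz":0,"spin":0},{"hand":0,"tx":0,"ty":0,"tz":0,"spin":0},{"hand":0,"tx":0,"ty":0,"tz":0,"spin":0}]';python3 -m creep '[{"hand":0,"tx":0,"ty":0,"tz":0,"spin":0},{"hand":0,"tx":0,"ty":0,"tz":-0.035,"spin":0},{"hand":0,"tx":0,"ty":0,"tz":-0.04,"spin":0},{"hand":0,"tx":0,"ty":0,"tz":0,"spin":0}]'; python3 plan.py 634 38 90 185.7 6 634 38 24 185.7 3
```

```text
time: 11.92
tool_pos: [437.2, 199.8, 16.2]
tcp_rot: [3.14, 0.0, 2.135]
contact_force: [-0.0, -0.0, -0.2]
grip_width: 85.9
finger_force: 0.0
time: 12.55
tool_pos: [436.2, 199.7, 15.8]
tcp_rot: [3.141, -0.0, 2.135]
contact_force: [0.0, 0.3, -0.8]
grip_width: 36.4
finger_force: 0.1
time: 13.05
tool_pos: [437.9, 200.1, 93.1]
tcp_rot: [3.136, 0.002, 2.135]
contact_force: [-0.2, 0.1, -1.2]
grip_width: 35.9
finger_force: 30.0
t 13.05 at [437.9 200.1  93.1] yaw 122.3 w 35.9
-> [634.  38.  90.] row len 0.0424 spin/row -10.56
  tx -0.0403 ty 0.0132 tz 0.0005
  tx -0.0420 ty 0.0056 tz 0.0005
  tx -0.0424 ty -0.0022 tz 0.0005
  tx -0.0412 ty -0.0100 tz 0.0005
  tx -0.0387 ty -0.0174 tz 0.0005
  tx -0.0349 ty -0.0242 tz 0.0005
-> [634.  38.  24.] row len 0.022 spin/row -0.0
  tx -0.0000 ty 0.0000 tz 0.0220
  tx -0.0000 ty 0.0000 tz 0.0220
  tx -0.0000 ty 0.0000 tz 0.0220
```

```bash
python3 -m creep '[{"hand":0,"tx":-0.0403,"ty":0.0132,"tz":0.0005,"spin":-10.56},{"hand":0,"tx":-0.042,"ty":0.0056,"tz":0.0005,"spin":-10.56},{"hand":0,"tx":-0.0424,"ty":-0.0022,"tz":0.0005,"spin":-10.56},{"hand":0,"tx":-0.0412,"ty":-0.01,"tz":0.0005,"spin":-10.56},{"hand":0,"tx":-0.0387,"ty":-0.0174,"tz":0.0005,"spin":-10.56}]'; python3 -m creep '[{"hand":0,"tx":-0.0349,"ty":-0.0242,"tz":0.0005,"spin":-10.56},{"hand":0,"tx":0,"ty":0,"tz":0,"spin":0},{"hand":0,"tx":0,"ty":0,"tz":0,"spin":0}]'; python3 plan.py 634 38 24 185.7 3; python3 wr.py w5
```

```text
time: 13.68
tool_pos: [599.8, 63.5, 86.5]
tcp_rot: [3.142, -0.002, 3.062]
contact_force: [-0.4, 0.6, -0.9]
grip_width: 35.7
finger_force: 30.0
time: 14.05
tool_pos: [631.0, 37.7, 86.2]
tcp_rot: [3.141, -0.003, -3.045]
contact_force: [0.0, 0.3, -1.8]
grip_width: 35.5
finger_force: 30.0
t 14.05 at [631.   37.7  86.2] yaw -174.4 w 35.5
-> [634.  38.  24.] row len 0.0208 spin/row -0.05
  tx -0.0010 ty -0.0000 tz 0.0207
  tx -0.0010 ty -0.0000 tz 0.0207
  tx -0.0010 ty -0.0000 tz 0.0207
[[309.7, 0.0, 320.5], [0.0, 309.7, 196.2], [0.0, 0.0, 1.0]] [[-0.096, 0.995, 0.002], [0.948, 0.091, 0.305], [0.304, 0.031, -0.952]] [  22.3 -592.5   52. ]
```

View pics/w5.png

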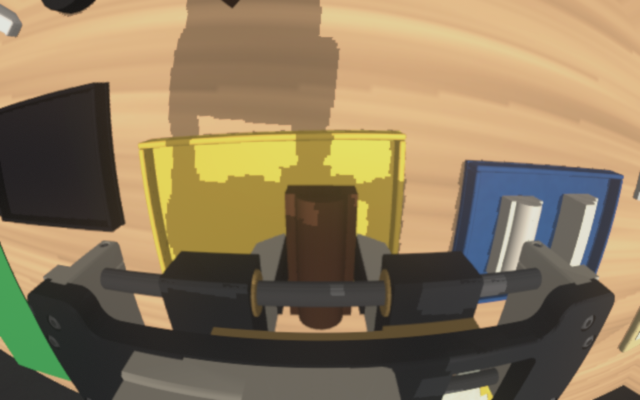

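timber_round is held over the right half of the yellow tray (outline 142-403, rows 135-260), and both plaster pieces lie flat in the blue tray. Placing it now.

```bash
python3 -m creep '[{"hand":0,"tx":-0.001,"ty":0,"tz":0.03,"spin":0},{"hand":0,"tx":0,"ty":0,"tz":0.022,"spin":0},{"hand":0,"tx":0,"ty":0,"tz":0.007,"spin":0},{"hand":0,"tx":0,"ty":0,"tz":0.003,"spin":0},{"hand":0,"tx":0,"ty":0,"tz":0.001,"spin":0}]'; python3 -m creep '[{"hand":0,"tx":0,"ty":0,"tz":0,"spin":0}]'
```

```text
time: 14.72
tool_pos: [633.7, 37.7, 25.5]
tcp_rot: [-3.141, 0.001, -3.042]
contact_force: [0.4, -0.4, 0.2]
grip_width: 35.6
finger_force: 30.0
time: 14.85
tool_pos: [633.7, 37.6, 25.5]
tcp_rot: [-3.141, 0.001, -3.043]
contact_force: [-0.5, 0.5, -0.8]
grip_width: 35.6
finger_force: 30.0
```

Next is timber_stepped at (443,-64), yaw 234.3.

```bash
python3 -m creep '[{"hand":0,"tx":0,"ty":0,"tz":0.004,"spin":0},{"hand":0,"tx":0,"ty":0,"tz":0,"spin":0},{"hand":0.51,"tx":0,"ty":0,"tz":0,"spin":0},{"hand":0.51,"tx":0,"ty":0,"tz":0,"spin":0},{"hand":0.51,"tx":0,"ty":0,"tz":0,"spin":0}]'; python3 -m creep '[{"hand":0.51,"tx":0,"ty":0,"tz":-0.02,"spin":0},{"hand":0.51,"tx":0,"ty":0,"tz":-0.05,"spin":0},{"hand":0.51,"tx":0,"ty":0,"tz":-0.02,"spin":0}]'; python3 plan.py 443 -64 110 234.3 5
```

```text
time: 15.48
tool_pos: [633.3, 37.5, 20.7]
tcp_rot: [3.142, -0.0, -3.043]
contact_force: [0.6, 0.1, 0.5]
grip_width: 46.4
finger_force: 0.0
time: 15.85
tool_pos: [634.6, 37.5, 113.8]
tcp_rot: [-3.141, 0.004, -3.043]
contact_force: [-0.3, -0.6, 0.1]
grip_width: 46.7
finger_force: 0.0
t 15.85 at [634.6  37.5 113.8] yaw -174.3 w 46.7
-> [443. -64. 110.] row len 0.0434 spin/row -9.72
  tx 0.0401 ty -0.0164 tz 0.0008
  tx 0.0423 ty -0.0094 tz 0.0008
  tx 0.0433 ty -0.0021 tz 0.0008
  tx 0.0430 ty 0.0052 tz 0.0008
  tx 0.0415 ty 0.0124 tz 0.0008
```

```bash
python3 -m creep '[{"hand":1,"tx":0.0401,"ty":-0.0164,"tz":0.0008,"spin":-9.72},{"hand":1,"tx":0.0423,"ty":-0.0094,"tz":0.0008,"spin":-9.72},{"hand":1,"tx":0.0433,"ty":-0.0021,"tz":0.0008,"spin":-9.72},{"hand":1,"tx":0.043,"ty":0.0052,"tz":0.0008,"spin":-9.72},{"hand":1,"tx":0.0415,"ty":0.0124,"tz":0.0008,"spin":-9.72}]'; python3 -m creep '[{"hand":1,"tx":0,"ty":0,"tz":0,"spin":0},{"hand":1,"tx":0,"ty":0,"tz":0,"spin":0}]'; python3 plan.py;python3 wr.py w6
```

```text
time: 16.48
tool_pos: [440.7, -64.5, 106.9]
tcp_rot: [-3.141, 0.0, -2.189]
contact_force: [-0.8, -1.3, 0.4]
grip_width: 90.5
finger_force: 0.0
time: 16.73
tool_pos: [442.9, -64.1, 107.2]
tcp_rot: [-3.14, 0.001, -2.197]
contact_force: [0.6, 0.6, 0.7]
grip_width: 91.4
finger_force: 0.0
t 16.73 at [442.9 -64.1 107.2] yaw -125.9 w 91.4
[[309.7, 0.0, 320.5], [0.0, 309.7, 196.2], [0.0, 0.0, 1.0]] [[-0.81, 0.586, -0.001], [0.557, 0.77, 0.31], [0.182, 0.251, -0.951]] [ 396.3 -195.7  200. ]
```

View pics/w6.png

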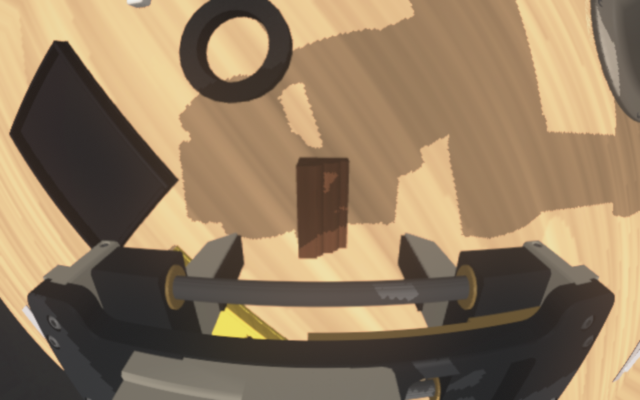

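timber_stepped is centred at (323,207) between the fingers, and the tape at (236,48) and the yellow tray are both clear. Grasping.

```bash
python3 -m creep '[{"hand":1,"tx":0,"ty":0,"tz":0.045,"spin":0},{"hand":1,"tx":0,"ty":0,"tz":0.03,"spin":0},{"hand":1,"tx":0,"ty":0,"tz":0.0145,"spin":0},{"hand":1,"tx":0,"ty":0,"tz":0,"spin":0},{"hand":0,"tx":0,"ty":0,"tz":0,"spin":0}]'; python3 -m creep '[{"hand":0,"tx":0,"ty":0,"tz":0,"spin":0},{"hand":0,"tx":0,"ty":0,"tz":0,"spin":0},{"hand":0,"tx":0,"ty":0,"tz":0,"spin":0},{"hand":0,"tx":0,"ty":0,"tz":0,"spin":0},{"hand":0,"tx":0,"ty":0,"tz":0,"spin":0}]';python3 -m creep '[{"hand":0,"tx":0,"ty":0,"tz":0,"spin":0},{"hand":0,"tx":0,"ty":0,"tz":-0.035,"spin":0},{"hand":0,"tx":0,"ty":0,"tz":-0.04,"spin":0},{"hand":0,"tx":0,"ty":0,"tz":0,"spin":0}]'; python3 plan.py 642 -44 90 185.7 5
```

```text
time: 17.4
tool_pos: [442.7, -63.8, 17.6]
tcp_rot: [-3.141, 0.0, -2.194]
contact_force: [0.7, 0.2, 0.6]
grip_width: 85.9
finger_force: 0.0
time: 18.02
tool_pos: [441.9, -63.9, 17.3]
tcp_rot: [-3.142, 0.0, -2.194]
contact_force: [-0.3, -0.3, 1.7]
grip_width: 40.0
finger_force: 30.0
time: 18.52
tool_pos: [443.6, -64.4, 94.5]
tcp_rot: [-3.136, 0.002, -2.194]
contact_force: [0.3, 0.6, 0.4]
grip_width: 39.6
finger_force: 30.0
t 18.52 at [443.6 -64.4  94.5] yaw -125.7 w 39.6
-> [642. -44.  90.] row len 0.0399 spin/row 9.72
  tx -0.0265 ty -0.0298 tz 0.0009
  tx -0.0311 ty -0.0249 tz 0.0009
  tx -0.0349 ty -0.0193 tz 0.0009
  tx -0.0377 ty -0.0132 tz 0.0009
  tx -0.0393 ty -0.0066 tz 0.0009
```

```bash
python3 -m creep '[{"hand":0,"tx":-0.0265,"ty":-0.0298,"tz":0.0009,"spin":9.72},{"hand":0,"tx":-0.0311,"ty":-0.0249,"tz":0.0009,"spin":9.72},{"hand":0,"tx":-0.0349,"ty":-0.0193,"tz":0.0009,"spin":9.72},{"hand":0,"tx":-0.0377,"ty":-0.0132,"tz":0.0009,"spin":9.72},{"hand":0,"tx":-0.0393,"ty":-0.0066,"tz":0.0009,"spin":9.72}]'; python3 -m creep '[{"hand":0,"tx":0,"ty":0,"tz":0,"spin":0},{"hand":0,"tx":0,"ty":0,"tz":0,"spin":0}]'; python3 plan.py; python3 wr.py w7
```

```text
time: 19.15
tool_pos: [640.7, -43.2, 85.8]
tcp_rot: [3.141, -0.002, -3.048]
contact_force: [0.5, -0.5, -0.5]
grip_width: 39.8
finger_force: 30.0
time: 19.4
tool_pos: [638.8, -43.4, 86.1]
tcp_rot: [3.141, -0.003, -3.041]
contact_force: [-0.0, 0.7, -0.3]
grip_width: 39.8
finger_force: 30.0
t 19.4 at [638.8 -43.4  86.1] yaw -174.2 w 39.8
[[309.7, 0.0, 320.5], [0.0, 309.7, 196.2], [0.0, 0.0, 1.0]] [[-0.1, 0.995, 0.002], [0.948, 0.095, 0.305], [0.304, 0.032, -0.952]] [ 106.2 -592.1   52.3]
```

View pics/w7.png

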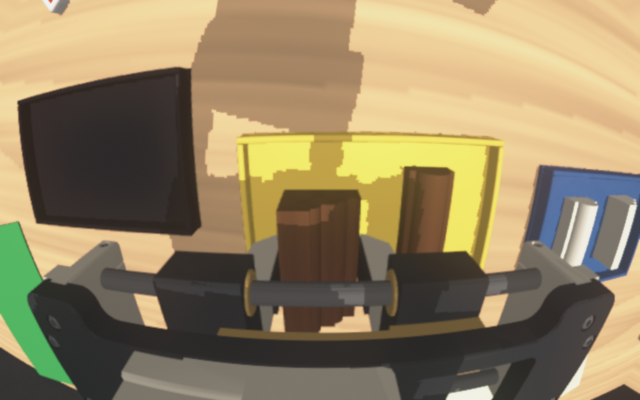

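timber_stepped is held over the left half of the yellow tray at (320,260), and timber_round lies flat at (428,210). Placing it.

```bash
python3 -m creep '[{"hand":0,"tx":-0.001,"ty":0,"tz":0.03,"spin":0},{"hand":0,"tx":0,"ty":0,"tz":0.022,"spin":0},{"hand":0,"tx":0,"ty":0,"tz":0.007,"spin":0},{"hand":0,"tx":0,"ty":0,"tz":0.003,"spin":0},{"hand":0,"tx":0,"ty":0,"tz":0.002,"spin":0}]'; python3 -m creep '[{"hand":0,"tx":0,"ty":0,"tz":0.001,"spin":0},{"hand":0,"tx":0,"ty":0,"tz":0,"spin":0},{"hand":0.55,"tx":0,"ty":0,"tz":0,"spin":0},{"hand":0.55,"tx":0,"ty":0,"tz":0,"spin":0},{"hand":0.55,"tx":0,"ty":0,"tz":0,"spin":0}]'; python3 -m creep '[{"hand":0.55,"tx":0,"ty":0,"tz":-0.02,"spin":0},{"hand":0.55,"tx":0,"ty":0,"tz":-0.05,"spin":0},{"hand":0.55,"tx":0,"ty":0,"tz":-0.03,"spin":0}]'
python3 - <<'E'
import pickle
from h import *
c=pickle.load(open("c.pkl","rb"))["top"];a=px2w(c,437.5,224.5,14);b=px2w(c,466.5,250.5,14);print(a,b,(a+b)/2,np.linalg.norm(a-b),np.degrees(np.arctan2(*(a-b)[1::-1])))
E
python3 plan.py 415 -365 115 225.8 7
```

```text
time: 20.08
tool_pos: [641.6, -43.6, 24.6]
tcp_rot: [-3.141, 0.002, -3.042]
contact_force: [-0.2, -0.8, -0.0]
grip_width: 39.6
finger_force: 30.0
time: 20.7
tool_pos: [641.3, -43.4, 22.8]
tcp_rot: [3.142, 0.0, -3.043]
contact_force: [0.8, 0.2, 0.0]
grip_width: 50.4
finger_force: 0.0
time: 21.08
tool_pos: [642.0, -43.6, 125.1]
tcp_rot: [-3.141, 0.003, -3.043]
contact_force: [0.9, 0.1, -0.1]
grip_width: 50.4
finger_force: 0.0
[ 463.45475653 -309.37053394   14.        ] [ 388.21369788 -395.75081261   14.        ] [ 425.83422721 -352.56067327   14.        ] 114.55465704244092 48.94268850915864
t 21.07 at [642.  -43.6 125.1] yaw -174.3 w 50.4
-> [ 415. -365.  115.] row len 0.0562 spin/row -5.73
  tx 0.0368 ty -0.0425 tz 0.0014
  tx 0.0409 ty -0.0386 tz 0.0014
  tx 0.0445 ty -0.0343 tz 0.0014
  tx 0.0477 ty -0.0297 tz 0.0014
  tx 0.0504 ty -0.0248 tz 0.0014
  tx 0.0527 ty -0.0196 tz 0.0014
  tx 0.0544 ty -0.0143 tz 0.0014
```

```bash
python3 plan.py 426 -353 115 49 13
```

```text
t 21.07 at [642.  -43.6 125.1] yaw -174.3 w 50.4
-> [ 426. -353.  115.] row len 0.029 spin/row 10.51
  tx 0.0189 ty -0.0220 tz 0.0008
  tx 0.0145 ty -0.0251 tz 0.0008
  tx 0.0097 ty -0.0274 tz 0.0008
  tx 0.0046 ty -0.0287 tz 0.0008
  tx -0.0007 ty -0.0290 tz 0.0008
  tx -0.0060 ty -0.0284 tz 0.0008
  tx -0.0111 ty -0.0268 tz 0.0008
  tx -0.0158 ty -0.0243 tz 0.0008
  tx -0.0200 ty -0.0210 tz 0.0008
  tx -0.0235 ty -0.0170 tz 0.0008
  tx -0.0262 ty -0.0125 tz 0.0008
  tx -0.0280 ty -0.0075 tz 0.0008
  tx -0.0289 ty -0.0022 tz 0.0008
```

```bash
python3 -m creep '[{"hand":1,"tx":0.0189,"ty":-0.022,"tz":0.0008,"spin":10.5},{"hand":1,"tx":0.0145,"ty":-0.0251,"tz":0.0008,"spin":10.5},{"hand":1,"tx":0.0097,"ty":-0.0274,"tz":0.0008,"spin":10.5},{"hand":1,"tx":0.0046,"ty":-0.0287,"tz":0.0008,"spin":10.5},{"hand":1,"tx":-0.0007,"ty":-0.029,"tz":0.0008,"spin":10.5}]' | tail -n0; python3 -m creep '[{"hand":1,"tx":-0.006,"ty":-0.0284,"tz":0.0008,"spin":10.5},{"hand":1,"tx":-0.0111,"ty":-0.0268,"tz":0.0008,"spin":10.5},{"hand":1,"tx":-0.0158,"ty":-0.0243,"tz":0.0008,"spin":10.5},{"hand":1,"tx":-0.02,"ty":-0.021,"tz":0.0008,"spin":10.5},{"hand":1,"tx":-0.0235,"ty":-0.017,"tz":0.0008,"spin":10.5}]'; python3 -m creep '[{"hand":1,"tx":-0.0262,"ty":-0.0125,"tz":0.0008,"spin":10.5},{"hand":1,"tx":-0.028,"ty":-0.0075,"tz":0.0008,"spin":10.5},{"hand":1,"tx":-0.0289,"ty":-0.0022,"tz":0.0008,"spin":10.5},{"hand":1,"tx":0,"ty":0,"tz":0,"spin":0},{"hand":1,"tx":0,"ty":0,"tz":0,"spin":0}]'; python3 plan.py; python3 wr.py w8
```

```text
time: 22.32
tool_pos: [474.9, -282.3, 114.8]
tcp_rot: [3.141, 0.0, 1.402]
contact_force: [0.2, -0.0, 0.5]
grip_width: 91.6
finger_force: 0.0
time: 22.95
tool_pos: [426.0, -352.6, 112.3]
tcp_rot: [-3.141, -0.0, 0.86]
contact_force: [-0.4, -0.3, -0.4]
grip_width: 91.8
finger_force: 0.0
t 22.95 at [ 426.  -352.6  112.3] yaw 49.3 w 91.8
[[309.7, 0.0, 320.5], [0.0, 309.7, 196.2], [0.0, 0.0, 1.0]] [[0.758, -0.653, -0.001], [-0.621, -0.721, 0.308], [-0.202, -0.233, -0.951]] [-552.4   11.8  273.9]Exception ignored on flushing sys.stdout:
BrokenPipeError: [Errno 32] Broken pipe
```

View pics/w8.png

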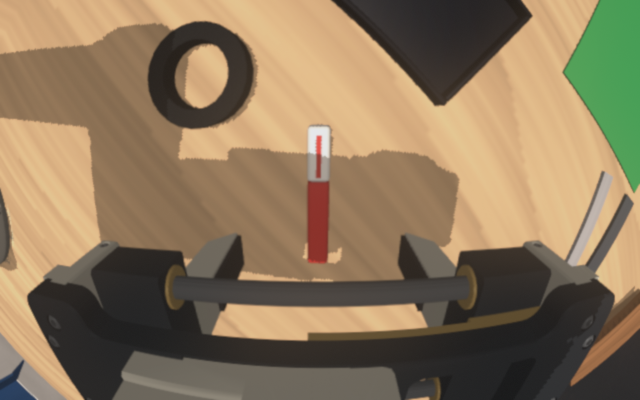

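The marker is at (318, 126-262), centred and aligned, and the tape at (202,75) is clear. Grasping.

```bash
python3 -m creep '[{"hand":1,"tx":0,"ty":0,"tz":0.05,"spin":0},{"hand":1,"tx":0,"ty":0,"tz":0.03,"spin":0},{"hand":1,"tx":0,"ty":0,"tz":0.0155,"spin":0},{"hand":1,"tx":0,"ty":0,"tz":0,"spin":0},{"hand":0,"tx":0,"ty":0,"tz":0,"spin":0}]'; python3 -m creep '[{"hand":0,"tx":0,"ty":0,"tz":0,"spin":0},{"hand":0,"tx":0,"ty":0,"tz":0,"spin":0},{"hand":0,"tx":0,"ty":0,"tz":0,"spin":0},{"hand":0,"tx":0,"ty":0,"tz":0,"spin":0},{"hand":0,"tx":0,"ty":0,"tz":0,"spin":0}]';python3 -m creep '[{"hand":0,"tx":0,"ty":0,"tz":0,"spin":0},{"hand":0,"tx":0,"ty":0,"tz":0,"spin":0},{"hand":0,"tx":0,"ty":0,"tz":-0.035,"spin":0},{"hand":0,"tx":0,"ty":0,"tz":-0.04,"spin":0},{"hand":0,"tx":0,"ty":0,"tz":0,"spin":0}]'; python3 plan.py 609 -248 90 94.6 5
```

```text
time: 23.62
tool_pos: [426.5, -353.3, 17.8]
tcp_rot: [3.14, 0.0, 0.859]
contact_force: [0.3, -0.1, -0.1]
grip_width: 86.1
finger_force: 0.0
time: 24.25
tool_pos: [425.8, -353.0, 16.8]
tcp_rot: [-3.142, -0.0, 0.858]
contact_force: [0.5, 0.5, -0.4]
grip_width: 36.7
finger_force: 0.0
time: 24.88
tool_pos: [427.2, -354.5, 94.8]
tcp_rot: [3.135, 0.001, 0.858]
contact_force: [-0.6, -0.1, -0.3]
grip_width: 17.7
finger_force: 30.0
t 24.88 at [ 427.2 -354.5   94.8] yaw 49.2 w 17.7
-> [ 609. -248.   90.] row len 0.0421 spin/row -9.09
  tx 0.0399 ty 0.0136 tz 0.0010
  tx 0.0372 ty 0.0197 tz 0.0010
  tx 0.0337 ty 0.0254 tz 0.0010
  tx 0.0292 ty 0.0304 tz 0.0010
  tx 0.0241 ty 0.0346 tz 0.0010
```

```bash
python3 -m creep '[{"hand":0,"tx":0.0399,"ty":0.0136,"tz":0.001,"spin":-9.1},{"hand":0,"tx":0.0372,"ty":0.0197,"tz":0.001,"spin":-9.1},{"hand":0,"tx":0.0337,"ty":0.0254,"tz":0.001,"spin":-9.1},{"hand":0,"tx":0.0292,"ty":0.0304,"tz":0.001,"spin":-9.1},{"hand":0,"tx":0.0241,"ty":0.0346,"tz":0.001,"spin":-9.1}]'; python3 -m creep '[{"hand":0,"tx":0,"ty":0,"tz":0,"spin":0},{"hand":0,"tx":0,"ty":0,"tz":0,"spin":0}]'; python3 plan.py; python3 wr.py w9
```

```text
time: 25.5
tool_pos: [608.2, -245.4, 85.3]
tcp_rot: [-3.14, -0.001, 1.658]
contact_force: [0.2, -0.6, -0.4]
grip_width: 17.7
finger_force: 30.0
time: 25.75
tool_pos: [606.7, -246.3, 85.5]
tcp_rot: [-3.14, -0.001, 1.651]
contact_force: [-0.9, -0.8, 0.6]
grip_width: 17.7
finger_force: 30.0
t 25.75 at [ 606.7 -246.3   85.5] yaw 94.6 w 17.7
[[309.7, 0.0, 320.5], [0.0, 309.7, 196.2], [0.0, 0.0, 1.0]] [[0.997, 0.08, -0.002], [0.077, -0.949, 0.307], [0.022, -0.306, -0.952]] [-585.1 -270.2  155.7]
```

View pics/w9.png

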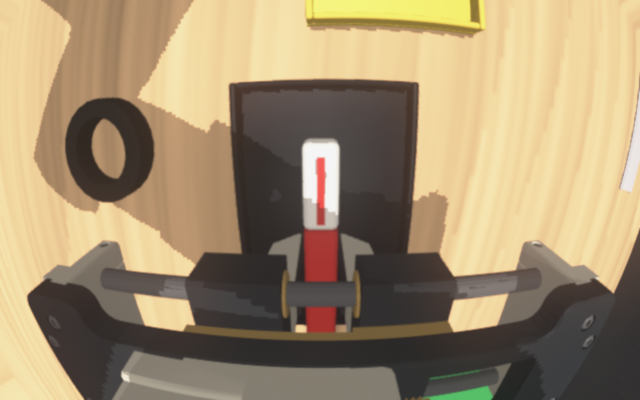

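The marker is held along the black tray (edges at columns 232 and 417) and close to its centre line. Lowering and releasing with a small opening.

```bash
python3 -m creep '[{"hand":0,"tx":0,"ty":0,"tz":0.03,"spin":0},{"hand":0,"tx":0,"ty":0,"tz":0.022,"spin":0},{"hand":0,"tx":0,"ty":0,"tz":0.007,"spin":0},{"hand":0,"tx":0,"ty":0,"tz":0.003,"spin":0},{"hand":0,"tx":0,"ty":0,"tz":0.002,"spin":0}]'; python3 -m creep '[{"hand":0,"tx":0,"ty":0,"tz":0.001,"spin":0},{"hand":0,"tx":0,"ty":0,"tz":0,"spin":0}]'
```

```text
time: 26.42
tool_pos: [608.0, -247.0, 23.6]
tcp_rot: [3.14, 0.001, 1.652]
contact_force: [0.3, 0.3, 0.4]
grip_width: 17.5
finger_force: 30.0
time: 26.68
tool_pos: [607.9, -246.5, 22.2]
tcp_rot: [3.141, 0.0, 1.652]
contact_force: [0.8, 0.3, -0.5]
grip_width: 17.6
finger_force: 30.0
```

Now release, rise, swing back clear of the trays, and take a final look.

```bash
python3 -m creep '[{"hand":0.35,"tx":0,"ty":0,"tz":0,"spin":0},{"hand":0.35,"tx":0,"ty":0,"tz":0,"spin":0},{"hand":0.35,"tx":0,"ty":0,"tz":0,"spin":0},{"hand":0.35,"tx":0,"ty":0,"tz":-0.02,"spin":0},{"hand":0.35,"tx":0,"ty":0,"tz":-0.06,"spin":0}]'; python3 -m creep '[{"hand":0.35,"tx":0,"ty":0,"tz":-0.06,"spin":0},{"hand":0.35,"tx":0,"ty":-0.06,"tz":-0.02,"spin":0},{"hand":0.35,"tx":0,"ty":-0.06,"tz":0,"spin":0},{"hand":0.35,"tx":0,"ty":-0.05,"tz":0,"spin":0},{"hand":0.35,"tx":0,"ty":0,"tz":0,"spin":0}]'
python3 - <<'E'
import cv2
import numpy as np
from plant import cams
from h import *
import pickle
t0=pickle.load(open("c.pkl","rb"))["top"]["color"]
t=cams.capture("top")["color"]
s=cams.capture("scene")["color"]
a=cv2.resize(t[125:260,165:465],None,fx=2.6,fy=2.2,interpolation=2)
b=cv2.resize(s[120:345,210:440],None,fx=1.3,fy=1.3,interpolation=2)
im=np.zeros((600,800,3),np.uint8);im[:a.shape[0],:a.shape[1]]=a;im[300:300+b.shape[0],:b.shape[1]]=b
w=cams.capture("wrist")["color"];w=cv2.resize(w,(480,300));im[300:600,310:790]=w
cv2.imwrite("pics/end.png",im[:,:,::-1])
print(cv2.absdiff(t,t0)[215:262,384:424].mean(),cv2.absdiff(t,t0)[172:225,168:200].mean())
E
```

```text
time: 27.3
tool_pos: [606.0, -245.6, 100.5]
tcp_rot: [-3.136, -0.004, 1.652]
contact_force: [1.2, -0.5, -0.4]
grip_width: 31.9
finger_force: 0.0
time: 27.92
tool_pos: [436.3, -260.3, 183.3]
tcp_rot: [3.141, 0.001, 1.65]
contact_force: [-0.3, -0.1, 0.6]
grip_width: 32.3
finger_force: 0.0
17.06241134751773 11.846501572327044
```

View pics/end.png

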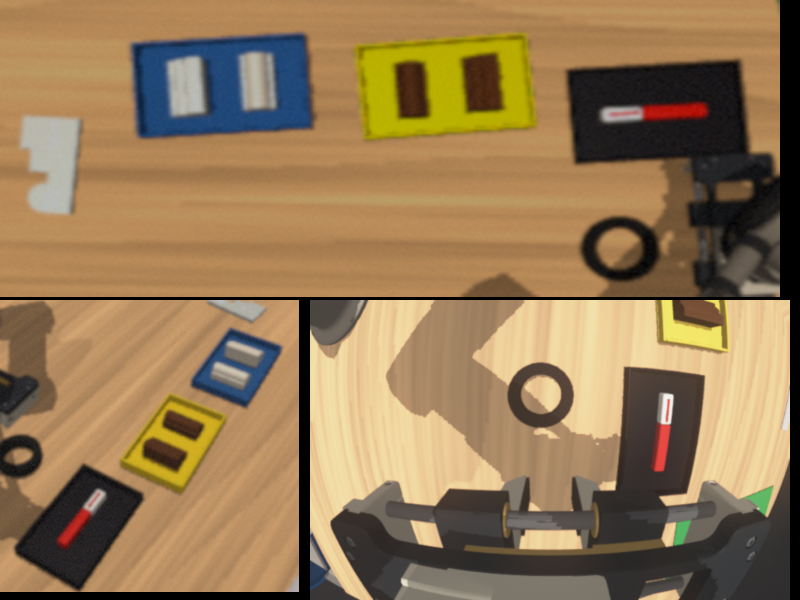

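The final picture shows both plaster pieces flat in the blue tray, both timbers flat in the yellow and the marker flat in the black, with the tape and template in place. The arm is clear of everything.

```bash
python3 -c "
from plant import close_job
print(close_job())"
```

```text
the job is handed in; nothing more can be done
None
```

The job is handed in at about 28 s: the last pictures show both plaster samples flat in the blue tray, both timber samples flat in the yellow tray, the marker flat in the black tray, and the tape and template where they started; the hand-in returned no verdict.

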